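Clamp a glass cabochon gently

ROBOT

A 6-joint arm with a two-finger parallel gripper is mounted at the origin on the work surface. World frame = base frame: x ahead of the robot, y to its left, z up, the work surface at z = 0. Lengths are in m, angles in rad, forces in N, time in s.
With the tool pointing down it reaches from about 0.275 to 0.875 m from the base axis. Payload 12.5 kg.
Tool frame: the origin (TCP) lies midway between the tips of the shut fingers; the grasp point (between the pads) lies grasp_offset behind it (grasp_offset is the distance from the TCP to the grasp point, in m); z points along the fingers, y is the line along which they close (so a half turn about z gives the same grasp; the last joint's range is limited). The gripper opens to 85 mm and grips with 20 to 120 N. Pads are 22 mm wide; open, the fingers measure 114 mm over their backs; the gripper's body (76 mm by 85 mm) begins 54 mm behind the grasp point. The pads swing forward as they close: fully open they stand 13 mm farther back than shut.
Start: joints at [1.143, 0.351, 1.652, -0, 1.139, -0.085], TCP at [0.185, 0.518, 0.193] pointing down, gripper open.
Joint ranges: [-2.75, 2.75], [-0.79, 2.1], [0.01, 2.65], [-1.57, 4.71], [0.07, 3.14], [-2.87, 2.87]. Speed limits (rad/s): [2.22, 2.22, 2.79, 3.14, 3.14, 3.14].

INTERFACE

Orientations are given as a unit quaternion [x, y, z, w].
In Python, from rig import read_state, camera, finish_job, grasp_offset gives the robot as it stands.
- The arm moves only by the shell command python3 -m pendant 'ROWS' [FORCE]. ROWS is JSON, a list of rows, each a list of 7 numbers: the opening, from -1 (shut) to 1 (fully open), then the shift along the tool's x, y, z in units of 60 mm (1.0 is 60 mm), then the turn, a rotation vector about the tool's x, y, z in degrees. A call has 1 to 20 rows; each row shifts and turns the commanded pose from where the row before left it, along the tool's axes as they then stand; what a row does not reach is not made up. A row lasts 1/8 s, in which the tool goes at most 62.5 mm and 10.7 degrees, less where a joint would pass 70% of its speed; a pose out of reach is approached as far as the arm can. A call is refused whole if a number of a shift passes 1 or a number of a turn 10.7, either way. A call with a gripper value outside its range is refused whole. The fingers move at their own pace and stop on an object; FORCE is the grip in N (left out, the last holds). Time passes only in rows, so rows that do not move let the fingers close. It gives the time, the measured TCP pose, the force, the opening and the grip force at its end, in the units of the state.
- read_state(): the state, without advancing time (a new reading comes with each control period).
- camera(name): name is "scene" or "top" or "wrist"; returns a dict with "img" (384x512x3 uint8, red, green, blue), "vertical_fov" (degrees; the focal length in pixels is half the picture's height over the tangent of half this angle, whatever the lens; pixels are square), "cx", "cy" (the principal point, pixels), "cam_to_world" (4x4, takes a point from camera to world coordinates); the wrist camera has in their place "mount" (4x4, takes a point from camera to tool coordinates, whose origin is the TCP and whose axes are the flange's). Camera axes: x right, y down, z forward; pixel columns grow to the right and rows downward; lengths in m; the calibration is good to about 2 mm. A picture is of the moment at which its call begins: read the wrist's pose just before it. There is no depth.
- finish_job(): hands the job in; it is judged then, once.
The state is a dict: "t": time; "q": joint angles; "dq": joint speeds; "effort": joint torques, N m; "position": TCP position; "orientation": TCP orientation; "wrist_force": force on the tool from outside, world axes, zero at the start; "wrist_torque": the same for the moment, N m; "gripper_width": finger opening in m; "grip_force": force on a finger pad.
Only numpy, scipy, OpenCV 4.12 (cv2) and the standard library are available. Lean on these libraries where they do the work, as an engineer would, in place of code of your own. Each camera call takes 0.05 s, during which the arm holds its last target. There are 200 camera calls.

TASK

Pick the green glass stone off the sloping rack with a light grip, set it down softly, flat on the cork bed between the clamp's jaws, long way from jaw to jaw, and let go. Then wind the handwheel clockwise until the red sprung pad pushes the stone up against the fixed jaw and is itself pushed back by about 4 mm, no more: the glass chips if squeezed harder. Leave the amber and blue stones on the rack and do not knock over the other things.

Things in the scene. Friction and masses are not known exactly. Their poses are not given: they have to be found in the camera images.
- green_stone: Green glass cabochon, 40 (x) by 30 (y) mm, girdle 9 mm thick, with a 32 x 22 mm crown to 12 mm high, 36 g. Origin: centre of its flat underside; z out of the crown. Starts on the rack, x up the slope: grip it across y (30 mm). It chips if either pad presses it with more than about 45 N, so use the lightest grip
- amber_stone: Amber cabochon of the same shape on the rack; leave it there
- blue_stone: Blue cabochon of the same shape on the rack; leave it there
- rack: Fixed display board, 260 mm wide (y), black top 110 mm long sloping 30 degrees: in its own frame the low edge is at -x and the high edge at +x; it stands turned so that it faces the clamp, top surface passing 50 mm above the rack's origin (centre of its underside). A brass ledge 6 mm high across it holds the three stones, which stand about 85 mm apart along y
- clamp: Fixed green holding clamp, base 100 mm (x) by 270 mm. Origin under the stone's seat at table height; its y runs from the handwheel (y = -155 mm) to the fixed jaw (face at y = +20 mm)
- seat (a point): Centre of the place for the stone, on the cork bed 30 mm above the table, axes as the clamp: a stone whose end touches the fixed jaw and that lies along y has its origin here. Bed 50 mm wide in x; the jaws are 50 mm wide and stand 22 mm above the bed
- rest_jaw: Fixed jaw, cork-faced; origin at the foot of its face, 20 mm from the seat along y
- pad_face (a point): Centre of the cork face of the red sprung pad, 12 mm above the bed, looking at the fixed jaw
- carriage (a joint): Slide that carries the sprung pad: 0 = open (72 mm between pad and fixed jaw), growing towards the fixed jaw, m
- pad (a joint): How far the sprung pad is pushed back into its carriage: 0 = free, to 0.012 m; 0.8 N per mm. Wanted: about 4 mm, between 1 and 7.5 mm. More than 9 mm breaks the stone
- wheel (a joint): Handwheel angle, 0 to 7.3 rad, clockwise from above; each rad moves the carriage 6 mm towards the fixed jaw. It stays where it is left
- wheel_axis (a point): Point on the vertical axis of the handwheel at the mid-height of its knob, 87 mm above the table. The wheel is an aluminium disc 90 mm across, top at 69 mm, with a 6 mm hub nut
- knob_grip (a point): Middle of the upright black crank knob, 14 mm thick and 36 mm tall, which stands on the disc 35 mm from its axis and spins freely in place
- bowl_white: White bowl, 84 mm across, 34 mm high, bystander
- bowl_clay: Clay bowl, 64 mm across, 30 mm high, bystander
- spool: Yellow spool, 48 mm across, 44 mm high, bystander
- jar: Small glass jar, 36 mm across, 50 mm high, bystander
Mind the look-alikes: they are no part of the job. Of the things shaped like the green_stone, the green one is meant.

How it is judged:
On the way:
1. the green stone lies flat on the bed between the jaws, released, the pad not yet pushed back (x of green_stone in the frame of seat between -0.012 and 0.012 m and y of green_stone in the frame of seat between -0.035 and 0.004 m and z of green_stone in the frame of seat below 0.004 m and angle between green_stone's own z axis and vertical below 0.12 rad and angle between the x axis of green_stone and the y axis of clamp, either way round below 0.3 rad and contact force between the fingers and green_stone below 0.05 N and value of joint pad below 0.001 m), for 0.2 s.
At the end, for the whole second after the job is handed in: The green stone lies flat on the bed (within 12 mm of the seat's centre line, along the clamp within 0.2 rad), pressed against the fixed jaw by the sprung pad, which is pushed back by 1 to 7.5 mm; amber and blue stones within 20 mm of where they were (x of green_stone in the frame of seat between -0.012 and 0.012 m and z of green_stone in the frame of seat below 0.004 m and angle between green_stone's own z axis and vertical below 0.12 rad and angle between the x axis of green_stone and the y axis of clamp, either way round below 0.2 rad and contact force between green_stone and rest_jaw above 0.3 N and value of joint pad between 0.001 and 0.0075 m and linear speed of green_stone below 0.01 m/s and distance of each of amber_stone, blue_stone from where it was at the start of the episode below 0.02 m); the robot touches nothing.
It fails at once if the green stone is pressed hard onto the clamp or dropped (falls freely from more than about 13 mm) (contact force between green_stone and clamp above 60 N or (contact force between the fingers and green_stone below 0.2 N and linear speed of green_stone above 0.5 m/s)).
It fails at once if the fingers squeeze the green stone with more than 45 N a pad (contact force between the fingers and green_stone above 90 N).
It fails at once if the sprung pad is pushed back more than 9 mm (value of joint pad above 0.009 m).
It fails at once if the amber or blue stone is moved more than 20 mm (distance of any of amber_stone, blue_stone from where it was at the start of the episode above 0.02 m).
It fails at once if a bowl, the spool or the jar is knocked over (angle between any of bowl_white, bowl_clay, spool, jar's own z axis and vertical above 0.5 rad).
It also fails if it takes over 58 s, if anything falls off the work surface, if the arm or the gripper's body presses on something with over 40 N, if the wrist force passes 120 N, or if a joint passes its speed limit or range.

## Working session

There is one attempt and no reset: what is moved stays moved. The work goes in short steps, Python scripts to look and compute and a shell command to move; the robot and the scene stay as the last step left them, time stands still between calls to the robot, and variables do not carry over. Pictures are saved under pics/ and viewed, at most 10 in all, crops included, and the job is handed in when it is done.

```bash
mkdir -p pics; ls
python3 - <<'E'
from rig import read_state,camera,grasp_offset
import cv2,numpy as np
print(read_state(),grasp_offset)
for n in("scene","top","wrist"):
    c=camera(n); cv2.imwrite(f"pics/{n}0.png",c["img"][:,:,::-1]); print(n,{k:(np.round(v,4).tolist() if k!='img' else 0) for k,v in c.items()})
    np.save(f"pics/{n}0.npy",c,allow_pickle=True)
a=cv2.imread("pics/scene0.png");b=cv2.imread("pics/top0.png")
E
```

```text
pics
{'t': 0.0, 'q': array([ 1.14338581e+00,  3.51208795e-01,  1.65241664e+00,  1.89809929e-05,
        1.13908020e+00, -8.45847493e-02]), 'dq': array([ 0.00025522,  0.00057261,  0.00170878, -0.00030167, -0.00151538,
       -0.00036856]), 'effort': array([-3.39630787e-04, -5.06096399e+01, -2.91405219e+01, -7.55486690e-05,
        4.57183967e-03,  4.54246663e-05]), 'position': array([0.18469433, 0.51767612, 0.1923763 ]), 'orientation': array([ 1.70578589e-01,  9.85343917e-01, -5.36172058e-04, -1.49245747e-04]), 'wrist_force': array([ 0.0128758 ,  0.42516714, -0.25983156]), 'wrist_torque': array([ 0.01734244, -0.02454548,  0.02426926]), 'grip_force': 0.0, 'gripper_width': 0.08530205008661237} 0.0187
scene {'img': 0, 'vertical_fov': 50.6095, 'cx': 258.3731, 'cy': 187.412, 'cam_to_world': [[0.7861, 0.4715, -0.3997, 0.9927], [0.618, -0.6138, 0.4913, -0.4683], [-0.0137, -0.6332, -0.7738, 0.9822], [0.0, 0.0, 0.0, 1.0]]}
top {'img': 0, 'vertical_fov': 43.9947, 'cx': 261.5423, 'cy': 193.2587, 'cam_to_world': [[-0.0041, -0.9971, 0.0765, 0.4838], [-0.9998, 0.0024, -0.0216, 0.0889], [0.0213, -0.0766, -0.9968, 1.1558], [0.0, 0.0, 0.0, 1.0]]}
wrist {'img': 0, 'vertical_fov': 58.7345, 'cx': 255.2585, 'cy': 191.4871, 'mount': [[-0.0012, -0.9489, -0.3157, 0.081], [1.0, -0.0012, -0.0003, 0.0001], [-0.0, -0.3157, 0.9489, -0.1805], [0.0, 0.0, 0.0, 1.0]]}
```

View pics/top0.png

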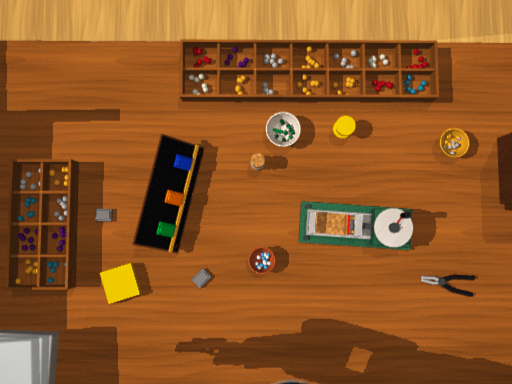

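View pics/scene0.png

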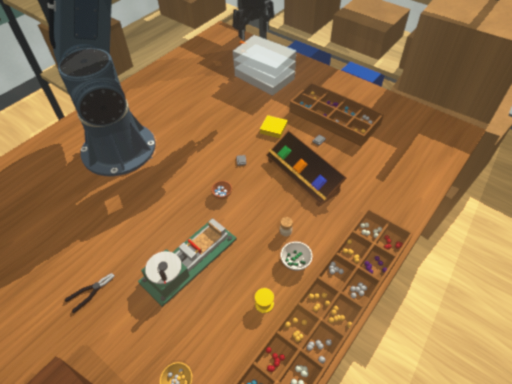

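The top view shows the rack at px (168,192), with green at (165,229), orange at (174,198) and blue at (182,161). The clamp runs from (305,222) to (412,228), with the handwheel on the right at (394,227). The scene view shows the same layout. Next I'll enlarge crops.

```bash
cat > h.py <<'E'
import numpy as np,cv2
from scipy.spatial.transform import Rotation as R
def ray(c,uv,T=None):
    f=192/np.tan(np.radians(c["vertical_fov"])/2)
    T=c["cam_to_world"] if T is None else T
    d=T[:3,:3]@np.array([(uv[0]-c["cx"])/f,(uv[1]-c["cy"])/f,1]); return T[:3,3],d/np.linalg.norm(d)
def tri(rs):
    A=0;b=0
    for o,d in rs:
        P=np.eye(3)-np.outer(d,d);A=A+P;b=b+P@o
    p=np.linalg.solve(A,b); return p,[np.linalg.norm((np.eye(3)-np.outer(d,d))@(p-o)) for o,d in rs]
def atz(r,z): o,d=r; return o+d*(z-o[2])/d[2]
def load(n): return np.load(f"pics/{n}.npy",allow_pickle=True).item()
def wT(c,s):
    T=np.eye(4);T[:3,:3]=R.from_quat(s["orientation"]).as_matrix();T[:3,3]=s["position"];return T@c["mount"]
def crop(img,x,y,w,h,k): # BGR, with ticks every 10 px
    o=cv2.resize(img[y:y+h,x:x+w],None,fx=k,fy=k,interpolation=cv2.INTER_CUBIC)
    for i in range(0,w,10): cv2.line(o,(i*k,0),(i*k,6),(255,255,255),1);cv2.putText(o,str(x+i),(i*k,16),0,.35,(255,255,255),1) if i%20==0 else 0
    for i in range(0,h,10): cv2.line(o,(0,i*k),(6,i*k),(255,255,255),1);cv2.putText(o,str(y+i),(8,i*k+4),0,.35,(255,255,255),1) if i%20==0 else 0
    return o
E
python3 - <<'E'
from h import *
t=cv2.imread("pics/top0.png");s=cv2.imread("pics/scene0.png")
a=np.hstack([crop(t,295,185,125,75,3),crop(s,135,215,105,75,3)]);
a=cv2.copyMakeBorder(a,0,0,0,800-a.shape[1],0)if a.shape[1]<800 else a
b=np.hstack([crop(t,130,130,80,125,3),crop(s,262,125,90,80,3)[:240]]) if 0 else np.hstack([crop(t,130,130,80,125,3),np.vstack([crop(s,262,125,90,80,3),np.zeros((135,270,3),np.uint8)])])
b=cv2.copyMakeBorder(b,0,0,0,800-b.shape[1],0)
o=np.vstack([a[:, :800],b]);print(o.shape);cv2.imwrite("pics/c1.png",o)
E
```

```text
(600, 800, 3)
```

View pics/c1.png

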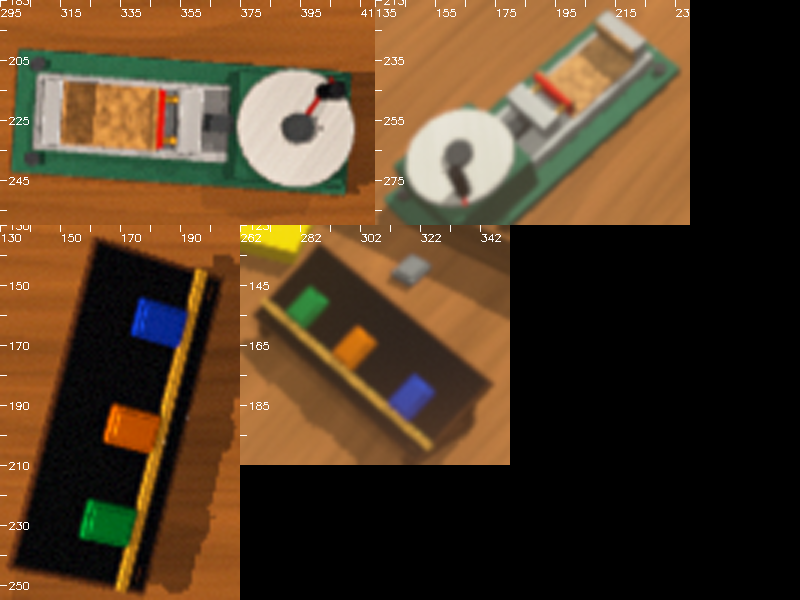

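Run:
```python
from h import *
t=load("top0");s=load("scene0");np.set_printoptions(precision=4,suppress=True)
T=lambda X,Y:(295+X/3,185+Y/3); S=lambda X,Y:(135+(X-375)/3,215+Y/3)
RT=lambda X,Y:(130+X/3,130+(Y-225)/3); RS=lambda X,Y:(262+(X-240)/3,125+(Y-225)/3)
def m(n,a,b): print(n,*tri([ray(t,a),ray(s,b)]))
m("wheel",T(296,127),S(460,160))
m("green",RT(107,298),RS(307,307));m("orange",RT(131,429),RS(355,348));m("blue",RT(158,322),RS(411,397))
m("ledge far",RT(201,268),RS(430,447));m("ledge near",RT(121,591),RS(265,302))
m("rack top far hi",RT(96,240),RS(491,383));m("rack top near hi",RT(13,569),RS(318,247))
m("jaw top ctr",T(48,116),S(622,32))
w=atz(ray(t,T(296,127)),.069);j=atz(ray(t,T(61,115)),.052)
print("wheel@69",w,"jaw@52",j,"dist",np.linalg.norm((w-j)[:2]),"yaw of clamp y",np.degrees(np.arctan2(*(j-w)[[1,0]])))
for c in[(17,50),(10,172),(345,193),(350,72)]:print(atz(ray(t,T(*c)),.01))
print("pad",atz(ray(t,T(157,120)),.045), "knob top",atz(ray(t,T(331,90)),.105))
```

```text
wheel [ 0.489  -0.2388  0.0617] [np.float64(0.0012536343026786365), np.float64(0.0012536343026785864)]
green [0.5978 0.2186 0.1989] [np.float64(0.05667997104564406), np.float64(0.05667997104564397)]
orange [0.5593 0.2705 0.048 ] [np.float64(0.0013796793408455772), np.float64(0.001379679340845506)]
blue [0.6421 0.2496 0.0492] [np.float64(0.0004930065043132287), np.float64(0.0004930065043132303)]
ledge far [0.6868 0.2176 0.0358] [np.float64(5.9419650062944e-05), np.float64(5.9419650062760025e-05)]
ledge near [0.4343 0.2805 0.03  ] [np.float64(0.00223873419713373), np.float64(0.0022387341971337937)]
rack top far hi [0.7027 0.2945 0.0719] [np.float64(0.0009700359874562539), np.float64(0.0009700359874563102)]
rack top near hi [0.4518 0.355  0.0661] [np.float64(0.0008193236580116778), np.float64(0.0008193236580117869)]
jaw top ctr [ 0.499  -0.0497  0.0404] [np.float64(0.0020326654840310595), np.float64(0.002032665484031084)]
wheel@69 [ 0.4881 -0.2375  0.069 ] jaw@52 [ 0.4981 -0.0597  0.052 ] dist 0.17812532672676717 yaw of clamp y 86.7605490049678
[ 0.5511 -0.0305  0.01  ]
[ 0.4533 -0.0238  0.01  ]
[ 0.4352 -0.2936  0.01  ]
[ 0.5325 -0.3004  0.01  ]
pad [ 0.494  -0.1357  0.045 ] knob top [ 0.5152 -0.2535  0.105 ]
```

```bash
cat >> h.py <<'E'
from rig import read_state,camera
from scipy.linalg import logm,expm
np.set_printoptions(precision=4,suppress=True)
def pose(p,zdir,ydir):
    z=np.array(zdir,float);z/=np.linalg.norm(z);y=np.array(ydir,float);y-=z*(y@z);y/=np.linalg.norm(y)
    T=np.eye(4);T[:3,:3]=np.c_[np.cross(y,z),y,z];T[:3,3]=p;return T
def cur():
    s=read_state();T=np.eye(4);T[:3,:3]=R.from_quat(s["orientation"]).as_matrix();T[:3,3]=s["position"];return T
def rows(Tt,n,T0=None):
    T0=cur() if T0 is None else T0
    d=expm(np.real(logm(np.linalg.inv(T0)@Tt))/n)
    print(n,"rows of shift",np.round(d[:3,3]/.06,3),"turn",np.round(np.degrees(R.from_matrix(d[:3,:3]).as_rotvec()),2))
    P=T0.copy();out=[]
    for i in range(n):P=P@d;out.append(P[:3,3])
    print("path",np.array(out)[[n//4,n//2,3*n//4,n-1]].round(3).tolist())
def yawv(a): a=np.radians(a);return np.array([np.cos(a),np.sin(a),0])
def snap(n):
    s=read_state();c=camera("wrist");c["cam_to_world"]=wT(c,s);np.save(f"pics/{n}.npy",c,allow_pickle=True);return c
E
python3 - <<'E'
from h import *
t=load("top0");s=load("scene0")
RT=lambda X,Y:(130+X/3,130+(Y-225)/3); RS=lambda X,Y:(262+(X-240)/3,125+(Y-225)/3)
print(tri([ray(t,RT(107,523)),ray(s,RS(307,307))]))
rows(pose([.48,.26,.2],[0,0,-1],yawv(-13.6)),12)
E
```

```text
(array([0.4863, 0.2877, 0.049 ]), [np.float64(0.0008992275417493813), np.float64(0.0008992275417492014)])
12 rows of shift [-0.57   0.174 -0.011] turn [-0.  0.  7.]
path [[0.323, 0.486, 0.195], [0.407, 0.42, 0.197], [0.463, 0.329, 0.199], [0.48, 0.26, 0.2]]
```

```bash
python3 -m pendant '[[1,-0.57,0.174,-0.011,0,0,7],[1,-0.57,0.174,-0.011,0,0,7],[1,-0.57,0.174,-0.011,0,0,7],[1,-0.57,0.174,-0.011,0,0,7],[1,-0.57,0.174,-0.011,0,0,7],[1,-0.57,0.174,-0.011,0,0,7],[1,-0.57,0.174,-0.011,0,0,7],[1,-0.57,0.174,-0.011,0,0,7],[1,-0.57,0.174,-0.011,0,0,7],[1,-0.57,0.174,-0.011,0,0,7],[1,-0.57,0.174,-0.011,0,0,7],[1,-0.57,0.174,-0.011,0,0,7],[1,0,0,0,0,0,0],[1,0,0,0,0,0,0]]' 20
python3 - <<'E'
from h import *
c=snap("w1");cv2.imwrite("pics/w1.png",cv2.resize(c["img"][:,:,::-1],None,fx=1.5,fy=1.5))
u=yawv(76.4)
rows(pose(np.array([.486,.288,.048])-.08*(.5*u-np.array([0,0,.866])),.5*u-np.array([0,0,.866]),yawv(-13.6)),6)
E
```

```text
t: 1.9
position: [0.4798, 0.2603, 0.2007]
orientation: [0.786, 0.619, 0.0, -0.0]
wrist_force: [0.0, -0.1, -0.2]
gripper_width: 0.0854
grip_force: 0.0
6 rows of shift [-0.083 -0.001  0.222] turn [-0.    5.    0.01]
path [[0.478, 0.252, 0.174], [0.476, 0.248, 0.146], [0.476, 0.248, 0.131], [0.477, 0.249, 0.117]]
```

View pics/w1.png

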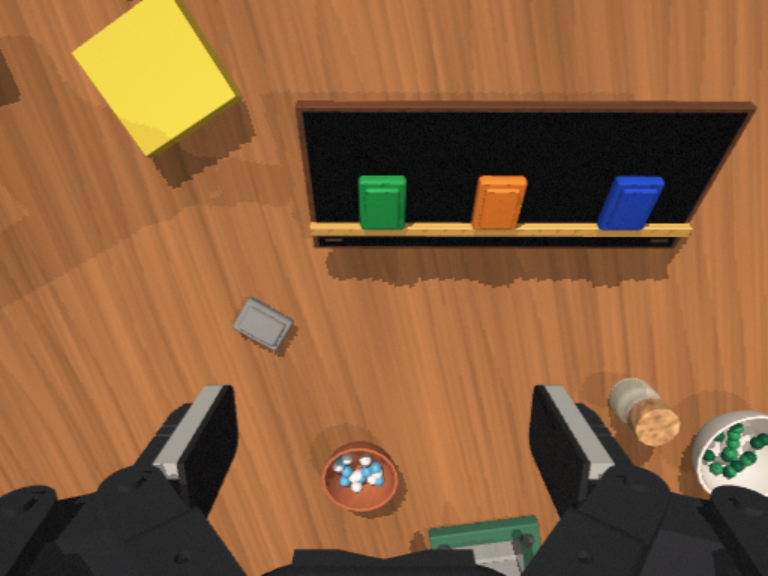

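The wrist view shows the rack squared to the tool, with green at about (383,203)/1.5 beside orange and blue. Next is the tilt to the pre-grasp pose and a second view.

```bash
python3 -m pendant '[[1,-0.083,0,0.222,0,5,0],[1,-0.083,0,0.222,0,5,0],[1,-0.083,0,0.222,0,5,0],[1,-0.083,0,0.222,0,5,0],[1,-0.083,0,0.222,0,5,0],[1,-0.083,0,0.222,0,5,0],[1,0,0,0,0,0,0],[1,0,0,0,0,0,0]]' 20
python3 - <<'E'
from h import *
c=snap("w2");
a=crop(c["img"][:,:,::-1].copy(),160,130,200,150,4);cv2.imwrite("pics/w2.png",a)
print(cur())
E
```

```text
t: 2.95
position: [0.4775, 0.2491, 0.1179]
orientation: [0.759, 0.598, 0.203, -0.159]
wrist_force: [-0.2, 0.4, 0.0]
gripper_width: 0.0854
grip_force: 0.0
[[ 0.2027  0.9721  0.1182  0.4776]
 [ 0.8424 -0.2346  0.4851  0.2493]
 [ 0.4992  0.0012 -0.8665  0.1181]
 [ 0.      0.      0.      1.    ]]
```

View pics/w2.png

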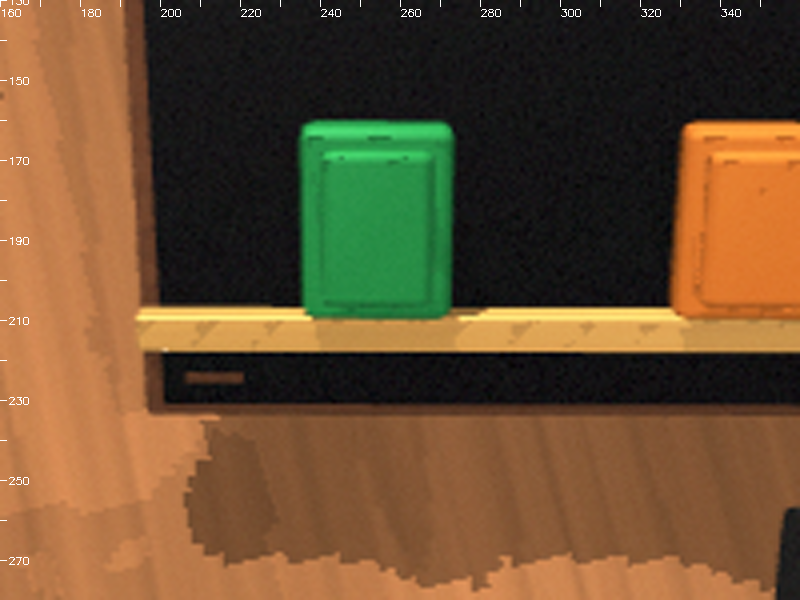

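Run:
```python
from h import *
t=load("top0");s=load("scene0");a=load("w1");b=load("w2");T=cur();Ti=np.linalg.inv(T)
w2=lambda X,Y:(160+X/4,130+Y/4); w1=lambda X,Y:((X+.5)/1.5-.5,(Y+.5)/1.5-.5)
for n,p,q in[("crown",(383,207),(378,229)),("TL",(366,190),(322,152)),("TR",(400,190),(434,152)),("girdle bot",(382,229),(379,317)),("ledge L",(310,224),(137,312))]:
    p,e=tri([ray(a,w1(*p)),ray(b,w2(*q))]);print(n,p,e,"tool",Ti[:3]@np.r_[p,1])
RT=lambda X,Y:(130+X/3,130+(Y-225)/3)
for z in (.05,):print(atz(ray(t,RT(107,523)),z))
# depth from widths
o,d0=ray(b,w2(378,229));d=Ti[:3,:3]@d0;o=Ti[:3,:3]@o+Ti[:3,3]
# crown width 22 / girdle top 30
f=341;print(b["mount"].round(3).tolist())
for n,(l,r,row,w) in {"crown":(322,434,229,.022),"girdle":(303,453,229,.030),"rack-ledge L/C":(0,1,0,0)}.items():
    if w==0:continue
    dl=Ti[:3,:3]@ray(b,w2(l,row))[1];dr=Ti[:3,:3]@ray(b,w2(r,row))[1]
    k=w/(dr[1]/dr[2]-dl[1]/dl[2]);print(n,"toolz",o[2]+k,"y",o[1]+k*dl[1]/dl[2]+w/2,"x",o[0]+k*d[0]/d[2])
```

```text
crown [0.486  0.2857 0.0501] [np.float64(6.732794724752065e-06), np.float64(6.732794724779482e-06)] tool [-0.0016 -0.0004  0.0776]
TL [0.4786 0.3003 0.062 ] [np.float64(0.00010075323864085369), np.float64(0.00010075323864084672)] tool [ 0.0152 -0.011   0.0735]
TR [0.4993 0.2953 0.062 ] [np.float64(0.0001219717622436009), np.float64(0.00012197176224368403)] tool [0.0152 0.0102 0.0735]
girdle bot [0.4819 0.2699 0.0413] [np.float64(0.0004441643174710575), np.float64(0.00044416431747107686)] tool [-0.0201 -0.0007  0.077 ]
ledge L [0.434  0.2836 0.0345] [np.float64(3.189949319101585e-05), np.float64(3.189949319094339e-05)] tool [-0.0216 -0.0505  0.0839]
[0.4856 0.2869 0.05  ]
[[-0.001, -0.949, -0.315, 0.081], [1.0, -0.001, 0.001, 0.0], [-0.001, -0.315, 0.949, -0.18], [0.0, 0.0, 0.0, 1.0]]
crown toolz 0.07506020151886506 y -0.00042481731754148884 x -0.0008083394116413511
girdle toolz 0.07970407602332147 y -0.0004357954914620023 x -0.0022905575424236185
```

The w2 crop shows the green crown from (240.5,168) to (268.5,206). Triangulation puts the crown top at tool (-1.5, -0.5, 75) mm, so the board is at about 85–88 mm. I'll approach and touch off.

```bash
python3 -m pendant '[[0,-0.02,-0.01,0.25,0,0,0],[0,0,0,0.25,0,0,0],[0,0,0,0.25,0,0,0],[0,0,0,0.25,0,0,0],[0,0,0,0.2,0,0,0],[0,0,0,0.1,0,0,0],[0,0,0,0,0,0,0],[0,0,0,0,0,0,0]]' 20; python3 -m pendant '[[0,0,0,0.033,0,0,0],[0,0,0,0,0,0,0]]';python3 -m pendant '[[0,0,0,0.033,0,0,0],[0,0,0,0,0,0,0]]'
```

```text
t: 4.0
position: [0.4857, 0.2855, 0.0494]
orientation: [0.759, 0.597, 0.204, -0.16]
wrist_force: [0.3, -0.5, -1.2]
gripper_width: 0.0428
grip_force: 0.0
t: 4.25
position: [0.4858, 0.2865, 0.0475]
orientation: [0.759, 0.597, 0.204, -0.16]
wrist_force: [-0.4, 0.3, -0.7]
gripper_width: 0.0426
grip_force: 0.0
t: 4.5
position: [0.4859, 0.2876, 0.0456]
orientation: [0.759, 0.597, 0.203, -0.16]
wrist_force: [-0.1, 0.9, 0.5]
gripper_width: 0.0426
grip_force: 0.0
```

```bash
for i in 1; do :; done; python3 -m pendant '[[0,0,0,0.025,0,0,0],[0,0,0,0,0,0,0]]'|egrep 'pos|force';python3 -m pendant '[[0,0,0,0.025,0,0,0],[0,0,0,0,0,0,0]]'|egrep 'pos|force'
```

```text
position: [0.4861, 0.2883, 0.0443]
wrist_force: [0.8, 0.5, 0.8]
grip_force: 0.0
position: [0.4862, 0.289, 0.043]
wrist_force: [0.0, 0.6, 0.5]
grip_force: 0.0
```

```bash
python3 -m pendant '[[0,0,0,0.02,0,0,0],[0,0,0,0,0,0,0]]'|egrep 'pos|force'
```

```text
position: [0.4864, 0.2896, 0.042]
wrist_force: [0.2, 0.8, 0.4]
grip_force: 0.0
```

```bash
python3 -m pendant '[[-0.2,0,0,0,0,0,0],[-0.25,0,0,0,0,0,0],[-0.4,0,0,0,0,0,0],[-0.4,0,0,0,0,0,0],[-0.4,0,0,0,0,0,0]]' 20
python3 - <<'E'
from h import *
c=snap("w3");cv2.imwrite("pics/w3.png",crop(c["img"][:,:,::-1].copy(),160,210,200,150,4))
E
```

```text
t: 5.88
position: [0.4864, 0.2896, 0.042]
orientation: [0.759, 0.597, 0.203, -0.16]
wrist_force: [-0.3, 0.2, 0.9]
gripper_width: 0.0258
grip_force: 0.0
```

View pics/w3.png

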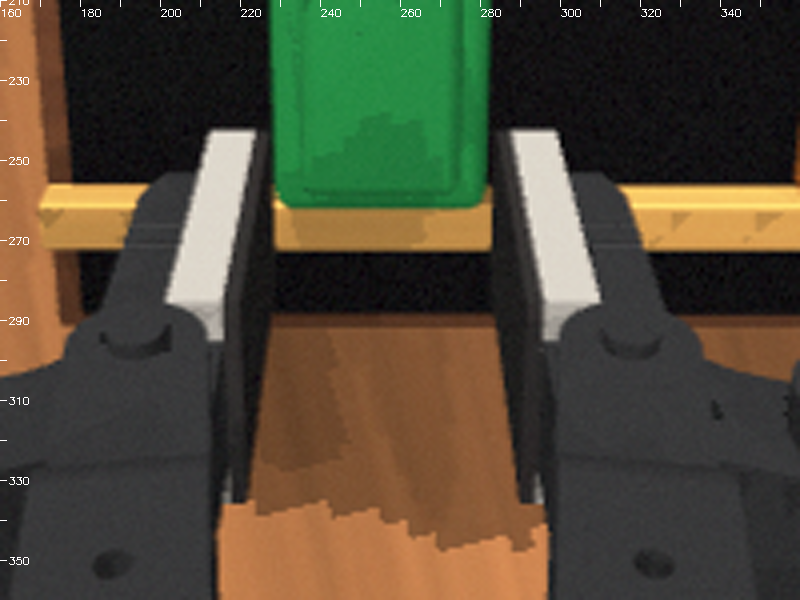

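The picture shows the finger ends at rows ≈243, either side of the stone (cols 228–282). They read 25.8 mm with no contact, so by scale the fingertips are still well above the stone. I'll open to 42 mm and keep feeling downward.

```bash
python3 -m pendant '[[0,0,0,0,0,0,0],[0,0,0,0,0,0,0],[0,0,0,0.03,0,0,0],[0,0,0,0,0,0,0]]' 20;  python3 -m pendant '[[0,0,0,0.03,0,0,0],[0,0,0,0,0,0,0]]'|egrep 'pos|force'
```

```text
t: 6.42
position: [0.4866, 0.2905, 0.0403]
orientation: [0.759, 0.597, 0.203, -0.16]
wrist_force: [-0.2, -0.6, 0.4]
gripper_width: 0.0425
grip_force: 0.0
position: [0.4868, 0.2914, 0.0388]
wrist_force: [-0.3, 0.7, -0.2]
grip_force: 0.0
```

```bash
python3 -m pendant '[[0,0,0,0.03,0,0,0],[0,0,0,0,0,0,0]]'|egrep 'pos|force'
```

```text
position: [0.487, 0.2923, 0.0372]
wrist_force: [0.2, -0.4, -0.5]
grip_force: 0.0
```

```bash
python3 -m pendant '[[0,0,0,0.03,0,0,0],[0,0,0,0,0,0,0]]'|egrep 'pos|force'
```

```text
position: [0.4872, 0.2931, 0.0357]
wrist_force: [0.2, -0.2, 0.3]
grip_force: 0.0
```

```bash
python3 -m pendant '[[0,0,0,0.03,0,0,0],[0,0,0,0,0,0,0]]'|egrep 'pos|force'
```

```text
position: [0.4874, 0.294, 0.0341]
wrist_force: [0.3, 0.5, 0.6]
grip_force: 0.0
```

```bash
python3 -m pendant '[[0,0,0,0.04,0,0,0],[0,0,0,0,0,0,0]]'|egrep 'pos|force'
```

```text
position: [0.4877, 0.2952, 0.032]
wrist_force: [0.3, -1.1, -0.7]
grip_force: 0.0
```

```bash
python3 -m pendant '[[0,0,0,0.04,0,0,0],[0,0,0,0,0,0,0]]'|egrep 'pos|force'
```

```text
position: [0.488, 0.2964, 0.0299]
wrist_force: [-0.0, -0.0, -0.3]
grip_force: 0.0
```

```bash
python3 -m pendant '[[0,0,0,0.04,0,0,0],[0,0,0,0,0,0,0]]'|egrep 'pos|force'
```

```text
position: [0.4883, 0.2975, 0.0279]
wrist_force: [0.9, 0.4, 0.1]
grip_force: 0.0
```

```bash
python3 -m pendant '[[0,0,0,0.04,0,0,0],[0,0,0,0,0,0,0]]'|egrep 'pos|force'
```

```text
position: [0.4886, 0.2987, 0.0258]
wrist_force: [0.5, 0.6, -0.7]
grip_force: 0.0
```

```bash
python3 -m pendant '[[0,0,0,0.04,0,0,0],[0,0,0,0.04,0,0,0],[0,0,0,0,0,0,0]]'|egrep 'pos|force'
python3 - <<'E'
from h import *
c=snap("w4");cv2.imwrite("pics/w4.png",crop(c["img"][:,:,::-1].copy(),160,190,200,150,4))
E
```

```text
position: [0.4891, 0.301, 0.0216]
wrist_force: [0.5, -1.1, -0.7]
grip_force: 0.0
```

View pics/w4.png

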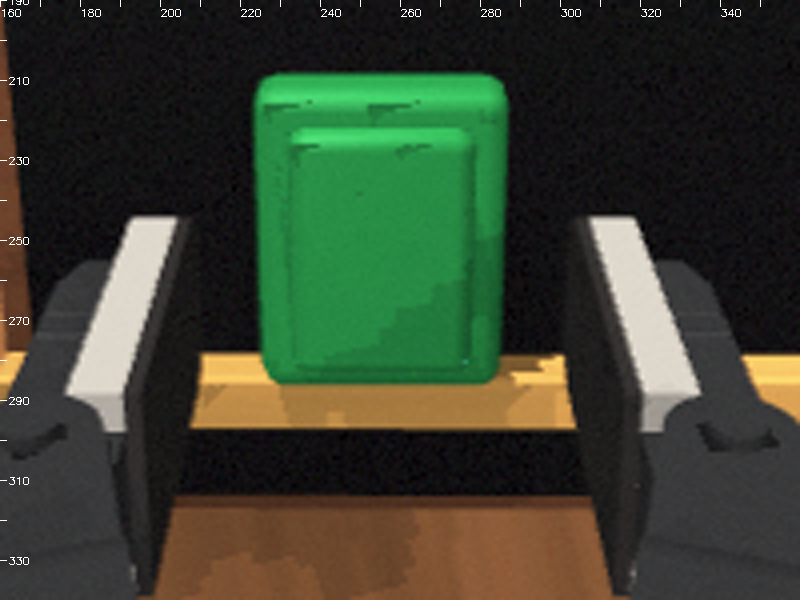

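By scale, the finger ends are at depth ≈155 mm and the girdle top at ≈166 mm, so the fingertips are about 14–18 mm above the board. The fingertips really sit about 37 mm behind the reported TCP. I'll advance 11 mm and close.

```bash
python3 -m pendant '[[0,0,0,0.07,0,0,0],[0,0,0,0.06,0,0,0],[0,0,0,0.05,0,0,0],[0,0,0,0,0,0,0]]'|egrep 'pos|force'; python3 -m pendant '[[-0.2,0,0,0,0,0,0],[-0.25,0,0,0,0,0,0],[-0.4,0,0,0,0,0,0],[-0.4,0,0,0,0,0,0],[-0.4,0,0,0,0,0,0]]' 20
python3 - <<'E'
from h import *
c=snap("w5");cv2.imwrite("pics/w5.png",crop(c["img"][:,:,::-1].copy(),160,190,200,150,4))
E
```

```text
position: [0.4903, 0.3063, 0.0122]
wrist_force: [0.6, 0.2, -0.1]
grip_force: 0.0
t: 9.98
position: [0.4906, 0.3062, 0.0126]
orientation: [0.759, 0.597, 0.204, -0.16]
wrist_force: [-1.9, -3.4, 4.6]
gripper_width: 0.0293
grip_force: 21.1
```

It's gripped: 29.3 mm at 21 N. The 5.8 N along the tool axis means the fingertips have just reached the board. Now I'll lift.

```bash
python3 -m pendant '[[-0.4,0,0,-0.05,0,0,0],[-0.4,0,0,-0.15,0,0,0],[-0.4,0,0,-0.3,0,0,0],[-0.4,0,0,-0.4,0,0,0],[-0.4,0,0,-0.5,0,0,0],[-0.4,0,0,-0.3,0,0,0],[-0.4,0,0,0,0,0,0]]' 20
python3 - <<'E'
from h import *
rows(pose([.496,-.095,.14],[0,0,-1],yawv(-3.4)),16)
E
```

```text
t: 10.9
position: [0.479, 0.2563, 0.1017]
orientation: [0.759, 0.597, 0.204, -0.159]
wrist_force: [-0.1, 0.0, -0.4]
gripper_width: 0.029
grip_force: 20.4
16 rows of shift [-0.339  0.075 -0.138] turn [ 0.18 -1.87 -0.63]
path [[0.477, 0.145, 0.094], [0.481, 0.056, 0.101], [0.488, -0.032, 0.119], [0.496, -0.095, 0.14]]
```

```bash
python3 -m pendant '[[-0.4,-0.34,0.075,-0.138,0.18,-1.87,-0.63],[-0.4,-0.34,0.075,-0.138,0.18,-1.87,-0.63],[-0.4,-0.34,0.075,-0.138,0.18,-1.87,-0.63],[-0.4,-0.34,0.075,-0.138,0.18,-1.87,-0.63],[-0.4,-0.34,0.075,-0.138,0.18,-1.87,-0.63],[-0.4,-0.34,0.075,-0.138,0.18,-1.87,-0.63],[-0.4,-0.34,0.075,-0.138,0.18,-1.87,-0.63],[-0.4,-0.34,0.075,-0.138,0.18,-1.87,-0.63],[-0.4,-0.34,0.075,-0.138,0.18,-1.87,-0.63],[-0.4,-0.34,0.075,-0.138,0.18,-1.87,-0.63],[-0.4,-0.34,0.075,-0.138,0.18,-1.87,-0.63],[-0.4,-0.34,0.075,-0.138,0.18,-1.87,-0.63],[-0.4,-0.34,0.075,-0.138,0.18,-1.87,-0.63],[-0.4,-0.34,0.075,-0.138,0.18,-1.87,-0.63],[-0.4,-0.34,0.075,-0.138,0.18,-1.87,-0.63],[-0.4,-0.34,0.075,-0.138,0.18,-1.87,-0.63],[-0.4,0,0,0,0,0,0],[-0.4,0,0,0,0,0,0]]' 20
python3 - <<'E'
from h import *
c=snap("w6");print(cur())
a=c["img"][:,:,::-1].copy();t=camera("top")["img"][:,:,::-1].copy()
o=np.vstack([crop(a,105,90,260,195,3)]);cv2.imwrite("pics/w6.png",o);np.save("pics/t6.npy",t);print(o.shape)
E
```

```text
t: 13.15
position: [0.4958, -0.0951, 0.1376]
orientation: [0.727, 0.687, -0.001, -0.002]
wrist_force: [-0.6, -0.4, -0.9]
gripper_width: 0.0293
grip_force: 20.4
[[ 0.0569  0.9984 -0.0041  0.4958]
 [ 0.9984 -0.0568  0.0016 -0.0951]
 [ 0.0014 -0.0042 -1.      0.1378]
 [ 0.      0.      0.      1.    ]]
(585, 780, 3)
```

View pics/w6.png

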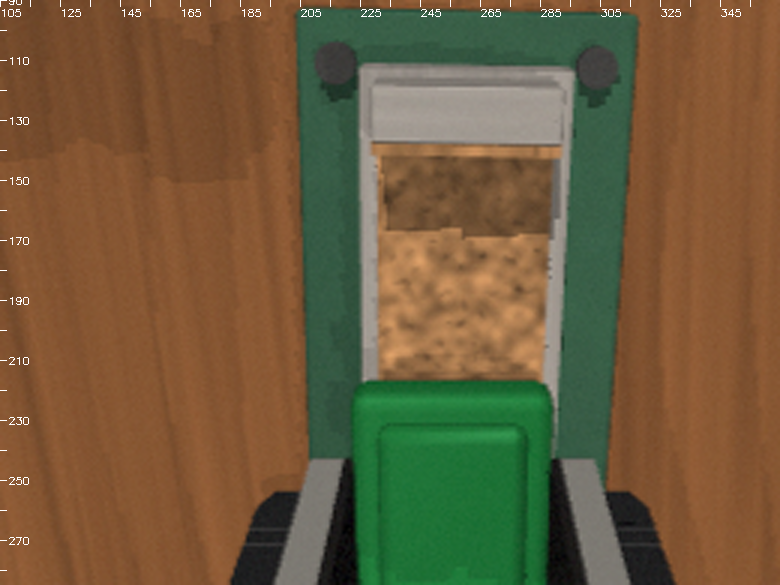

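Run:
```python
from h import *
c=load("w6");T=cur();w=lambda X,Y:(105+X/3,90+Y/3)
for n,p,z in[("jawL",(373,145),.052),("jawR",(561,145),.052),("bedL",(379,300),.03),("bedR",(547,300),.03),("bedL2",(379,372),.03),("bedR2",(545,372),.03),("base cL",(298,12),.01),("base cR",(637,15),.01),("baseL",(309,440),.01),("baseR",(609,440),.01)]:
    print(n,atz(ray(c,w(*p)),z))
d=lambda a,b,wd:wd/ np.linalg.norm((lambda x,y:x/(T[:3,:3].T@x)[2]-y/(T[:3,:3].T@y)[2])(ray(c,a)[1],ray(c,b)[1]))
k=d(w(354,395),w(551,395),.03);r=ray(c,w(452,395));print("girdle end: depth k",k,"world",atz(r,r[0][2]-k))
k=d(w(379,440),w(526,440),.022);r=ray(c,w(452,431));print("crown end: k",k,"world",atz(r,r[0][2]-k))
r=ray(c,w(452,431));print("crown end assuming z",atz(r,.1378+.034+.012))
```

```text
jawL [ 0.4775 -0.0574  0.052 ]
jawR [ 0.5263 -0.0602  0.052 ]
bedL [ 0.4735 -0.1069  0.03  ]
bedR [ 0.5232 -0.1097  0.03  ]
bedL2 [ 0.4716 -0.1298  0.03  ]
bedR2 [ 0.5219 -0.1326  0.03  ]
base cL [ 0.4551 -0.0244  0.01  ]
base cR [ 0.5532 -0.031   0.01  ]
baseL [ 0.4444 -0.1607  0.01  ]
baseR [ 0.5438 -0.1663  0.01  ]
girdle end: depth k 0.14360093797175502 world [ 0.4973 -0.0763  0.1746]
crown end: k 0.1390048569225183 world [ 0.4971 -0.0801  0.1792]
crown end assuming z [ 0.4973 -0.078   0.1838]
```

```bash
python3 -m pendant '[[-0.4,0,0.05,0.1,0,0,0.9],[-0.4,0,0,0.26,0,0,0],[-0.4,0,0,0.26,0,0,0],[-0.4,0,0,0.26,0,0,0],[-0.4,0,0,0.26,0,0,0],[-0.4,0,0,0.26,0,0,0],[-0.4,0,0,0.26,0,0,0],[-0.4,0,0,0.2,0,0,0],[-0.4,0,0,0.1,0,0,0],[-0.4,0,0,0,0,0,0],[-0.4,0,0,0,0,0,0]]' 20;python3 -m pendant '[[-0.4,0,0,0.03,0,0,0],[-0.4,0,0,0,0,0,0]]' | egrep 'pos|force'
```

```text
t: 14.62
position: [0.4992, -0.0962, 0.0213]
orientation: [0.732, 0.681, -0.001, -0.001]
wrist_force: [-0.7, 0.5, -0.7]
gripper_width: 0.0296
grip_force: 20.4
position: [0.4989, -0.0961, 0.0192]
wrist_force: [0.4, 0.0, -0.2]
grip_force: 20.4
```

```bash
python3 -m pendant '[[-0.4,0,0,0.03,0,0,0],[-0.4,0,0,0,0,0,0]]' | egrep 'pos|force'
```

```text
position: [0.4988, -0.0961, 0.0172]
wrist_force: [-0.3, 0.1, -0.7]
grip_force: 20.3
```

```bash
python3 -m pendant '[[-0.4,0,0,0.03,0,0,0],[-0.4,0,0,0,0,0,0]]' | egrep 'pos|force'
```

```text
position: [0.4987, -0.0961, 0.0154]
wrist_force: [1.2, 0.2, -0.3]
grip_force: 20.4
```

```bash
python3 -m pendant '[[-0.4,0,0,0.025,0,0,0],[-0.4,0,0,0,0,0,0]]' | egrep 'pos|force'
```

```text
position: [0.4988, -0.0961, 0.0139]
wrist_force: [-0.2, 0.1, 0.1]
grip_force: 20.4
```

```bash
python3 -m pendant '[[-0.4,0,0,0.05,0,0,0],[-0.4,0,0,0.05,0,0,0],[-0.4,0,0,0,0,0,0]]' | egrep 'pos|force'
```

```text
position: [0.4986, -0.0961, 0.0077]
wrist_force: [-0.4, -0.1, -0.6]
grip_force: 20.3
```

```bash
python3 -m pendant '[[-0.4,0,0,0.03,0,0,0],[-0.4,0,0,0,0,0,0]]' | egrep 'pos|force'
```

```text
position: [0.4988, -0.0961, 0.0061]
wrist_force: [-0.0, -0.6, 0.1]
grip_force: 20.3
```

```bash
python3 -m pendant '[[-0.4,0,0,0.025,0,0,0],[-0.4,0,0,0,0,0,0]]' | egrep 'pos|force'
```

```text
position: [0.4988, -0.0961, 0.0046]
wrist_force: [-0.3, 0.3, -0.7]
grip_force: 20.4
```

```bash
python3 -m pendant '[[-0.4,0,0,0.02,0,0,0],[-0.4,0,0,0,0,0,0]]' | egrep 'pos|force'
```

```text
position: [0.4988, -0.0961, 0.0035]
wrist_force: [0.1, 0.2, -0.2]
grip_force: 20.4
```

```bash
python3 -m pendant '[[-0.4,0,0,0.02,0,0,0],[-0.4,0,0,0,0,0,0]]' | egrep 'pos|force'
```

```text
position: [0.4988, -0.0961, 0.0022]
wrist_force: [-0.2, 0.3, -0.8]
grip_force: 20.4
```

```bash
python3 -m pendant '[[-0.4,0,0,0.02,0,0,0],[-0.4,0,0,0,0,0,0]]' | egrep 'pos|force'
```

```text
position: [0.4987, -0.0961, 0.001]
wrist_force: [-0.7, 0.7, -0.2]
grip_force: 20.4
```

```bash
python3 -m pendant '[[-0.4,0,0,0.02,0,0,0],[-0.4,0,0,0,0,0,0]]' | egrep 'pos|force'
```

```text
position: [0.4988, -0.0961, -0.0002]
wrist_force: [0.4, 0.1, -1.8]
grip_force: 20.4
```

```bash
python3 -m pendant '[[-0.4,0,0,0.015,0,0,0],[-0.4,0,0,0,0,0,0]]' | egrep 'pos|force'
```

```text
position: [0.4987, -0.0961, -0.001]
wrist_force: [-0.1, -0.0, -0.5]
grip_force: 20.4
```

```bash
python3 -m pendant '[[-0.4,0,0,0.015,0,0,0],[-0.4,0,0,0,0,0,0]]' | egrep 'pos|force'
```

```text
position: [0.4988, -0.0961, -0.0019]
wrist_force: [0.4, -0.7, -0.6]
grip_force: 20.4
```

```bash
python3 -m pendant '[[-0.4,0,0,0.015,0,0,0],[-0.4,0,0,0,0,0,0]]' | egrep 'pos|force'
```

```text
position: [0.4988, -0.0961, -0.0028]
wrist_force: [0.7, 0.4, -0.3]
grip_force: 20.4
```

```bash
python3 -m pendant '[[-0.4,0,0,0.015,0,0,0],[-0.4,0,0,0,0,0,0]]' | egrep 'pos|force'
```

```text
position: [0.4988, -0.0961, -0.0037]
wrist_force: [-0.4, 0.2, -0.3]
grip_force: 20.4
```

```bash
python3 -m pendant '[[-0.4,0,0,0.015,0,0,0],[-0.4,0,0,0,0,0,0]]' | egrep 'pos|force'
```

```text
position: [0.4988, -0.0961, -0.0046]
wrist_force: [-0.2, 0.5, -0.9]
grip_force: 20.4
```

```bash
python3 -m pendant '[[-0.4,0,0,0.015,0,0,0],[-0.4,0,0,0,0,0,0]]' | egrep 'pos|force'
```

```text
position: [0.4987, -0.0961, -0.0055]
wrist_force: [-0.4, 0.1, -0.3]
grip_force: 20.4
```

```bash
python3 -m pendant '[[-0.4,0,0,0.015,0,0,0],[-0.4,0,0,0,0,0,0]]' | egrep 'pos|force'
```

```text
position: [0.4989, -0.0961, -0.0063]
wrist_force: [-0.7, 0.2, 0.9]
grip_force: 20.6
```

```bash
python3 -m pendant '[[-0.4,0,0,0.01,0,0,0],[-0.4,0,0,0,0,0,0]]' | egrep 'pos|force'
```

```text
position: [0.4989, -0.0961, -0.0063]
wrist_force: [-4.9, 0.6, 11.6]
grip_force: 21.5
```

```bash
python3 -m pendant '[[-0.4,0,0,0.005,0,0,0],[-0.4,0,0,0,0,0,0]]' | egrep 'pos|force'
```

```text
position: [0.4989, -0.0961, -0.0064]
wrist_force: [-5.0, 1.6, 15.3]
grip_force: 22.0
```

```bash
python3 -m pendant '[[-0.4,0,0,-0.01,0,0,0],[-0.25,0,0,0,0,0,0],[-0.1,0,0,0,0,0,0],[-0.05,0,0,0,0,0,0],[-0.05,0,0,0,0,0,0],[-0.05,0,0,0,0,0,0],[-0.05,0,0,0,0,0,0],[-0.05,0,0,-0.2,0,0,0],[-0.05,0,0,-0.5,0,0,0],[-0.05,0,0,-0.8,0,0,0],[-0.05,0,0,-0.8,0,0,0],[-0.05,0,0,-0.5,0,0,0],[-0.05,0,0,0,0,0,0],[-0.05,0,0,0,0,0,0]]' 20
python3 - <<'E'
from h import *
c=snap("w7");cv2.imwrite("pics/w7.png",c["img"][:,:,::-1]);t=camera("top")
t2=t["img"][:,:,::-1].copy();w=cv2.resize(c["img"][:,:,::-1],None,fx=1,fy=1)
o=np.zeros((600,800,3),np.uint8);k=crop(t2,300,195,120,65,6);o[:210]=0
a=crop(t2,300,195,133,60,6)[:, :800];o[:a.shape[0],:a.shape[1]]=a
b=c["img"][144:384,:,::-1];o[360:600,0:512]=b;cv2.imwrite("pics/v7.png",o);np.save("pics/top7.npy",t,allow_pickle=True)
E
```

```text
t: 21.5
position: [0.4988, -0.096, 0.161]
orientation: [0.732, 0.681, -0.001, -0.001]
wrist_force: [0.2, -1.4, -0.1]
gripper_width: 0.0407
grip_force: 0.0
```

View pics/v7.png

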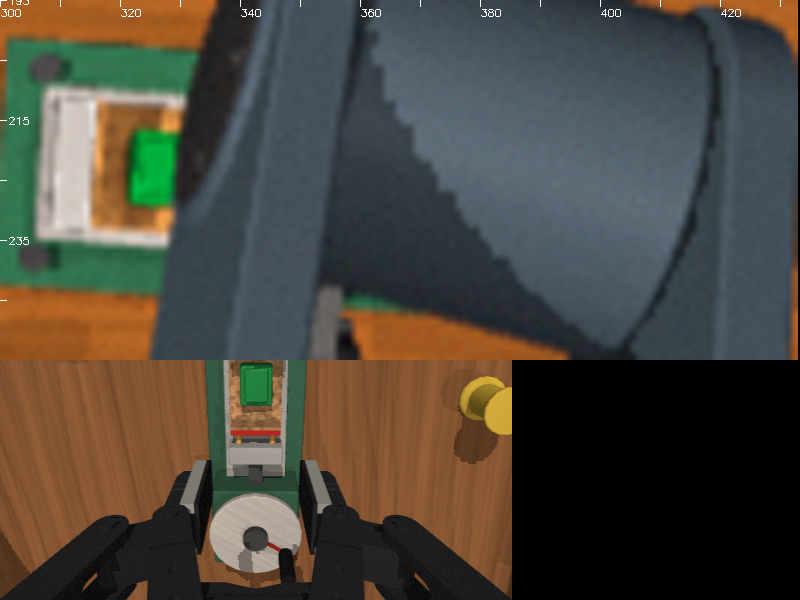

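The stone lies flat and centred on the bed between the rails, with the pad clear. The wheel hub is at wrist (256,322) and the knob foot at about (285,336). Next I'll compute the axis and knob positions.

Run:
```python
from h import *
c=load("w7");t=load("top0");s=load("scene0")
P=lambda X,Y:(X,Y-360+144)
# fit disc outline (bright low-saturation) in top0
def disc(img,x0,y0,x1,y1,lo):
    h=cv2.cvtColor(np.ascontiguousarray(img[y0:y1,x0:x1]),cv2.COLOR_RGB2HSV);m=((h[...,1]<60)&(h[...,2]>lo)).astype(np.uint8)
    n,l,st,_=cv2.connectedComponentsWithStats(m);i=1+np.argmax(st[1:,4])
    cs,_=cv2.findContours((l==i).astype(np.uint8),cv2.RETR_EXTERNAL,cv2.CHAIN_APPROX_NONE);e=cv2.fitEllipse(cv2.convexHull(max(cs,key=len)));return (e[0][0]+x0,e[0][1]+y0),e[1]
for n,cc,box in[("top",t,(370,200,420,255)),("wrist",c,(200,270,310,365))]:
    p,ax=disc(cc["img"],*box,120);print(n,p,ax,atz(ray(cc,p),.069))
print("disc wrist by eye",atz(ray(c,P(255.5,532.5)),.069),"hub",atz(ray(c,P(256,538)),.075))
print("disc edges",atz(ray(c,P(210,532)),.069),atz(ray(c,P(301,532)),.069),atz(ray(c,P(256,492)),.069),atz(ray(c,P(256,573)),.069))
print("knob foot",atz(ray(c,P(285,551)),.072),"pad",atz(ray(c,P(256,431)),.05),atz(ray(c,P(256,431)),.042))
print("stone",[atz(ray(c,P(*p)),.042) for p in((256,365),(256,404))])
```

```text
top (393.0006160736084, 227.20064163208008) (38.46810531616211, 39.91534423828125) [ 0.4884 -0.236   0.069 ]
wrist (254.9672508239746, 316.74036407470703) (79.31946563720703, 91.5972900390625) [ 0.4883 -0.2315  0.069 ]
disc wrist by eye [ 0.4888 -0.2313  0.069 ] hub [ 0.4892 -0.2328  0.075 ]
disc edges [ 0.4454 -0.2276  0.069 ] [ 0.5323 -0.2338  0.069 ] [ 0.4925 -0.1869  0.069 ] [ 0.4857 -0.2799  0.069 ]
knob foot [ 0.5159 -0.2524  0.072 ] pad [ 0.4964 -0.1345  0.05  ] [ 0.4961 -0.1378  0.042 ]
stone [array([ 0.5008, -0.0747,  0.042 ]), array([ 0.4981, -0.111 ,  0.042 ])]
```

```bash
python3 - <<'E'
from h import *
T=cur();Rm=T[:3,:3]
print("to knob",Rm.T@(np.array([.5178,-.2531,.161])-T[:3,3])/.06)
# circle: tool-frame steps, 24 steps clockwise of 14.32deg
a=np.radians(-34-np.arange(0,25)*343.8/24);p=.035*np.c_[np.cos(a),np.sin(a),0*a]
d=np.diff(p,axis=0)@Rm/.06
print(np.round(d,3).tolist()); print((p+[.4888,-.2335,0]).round(4)[[0,6,12,18,24]].tolist())
E
python3 -c "print(0)"
```

```text
to knob [-2.5882  0.5084 -0.0129]
[[-0.116, -0.088, 0.0], [-0.091, -0.114, 0.0], [-0.06, -0.133, 0.001], [-0.025, -0.143, 0.001], [0.011, -0.145, 0.001], [0.046, -0.138, 0.001], [0.079, -0.122, 0.001], [0.107, -0.099, 0.001], [0.128, -0.069, 0.0], [0.141, -0.035, 0.0], [0.145, 0.001, 0.0], [0.141, 0.037, -0.0], [0.127, 0.07, -0.0], [0.106, 0.1, -0.0], [0.078, 0.123, -0.001], [0.045, 0.138, -0.001], [0.01, 0.145, -0.001], [-0.027, 0.143, -0.001], [-0.061, 0.132, -0.001], [-0.092, 0.113, -0.001], [-0.117, 0.087, -0.0], [-0.135, 0.055, -0.0], [-0.144, 0.02, -0.0], [-0.145, -0.016, 0.0]]
[[0.5178, -0.2531, 0.0], [0.4713, -0.2638, 0.0], [0.4573, -0.2182, 0.0], [0.5018, -0.201, 0.0], [0.5221, -0.2442, 0.0]]
0
```

```bash
python3 -m pendant '[[-0.05,-0.43,0.085,0,0,0,0],[-0.05,-0.43,0.085,0,0,0,0],[-0.05,-0.43,0.085,0,0,0,0],[-0.05,-0.43,0.085,0,0,0,0],[-0.05,-0.43,0.085,0,0,0,0],[-0.05,-0.43,0.085,0,0,0,0],[-0.05,0,0,0.4,0,0,0],[-0.05,0,0,0.4,0,0,0],[-0.05,0,0,0.4,0,0,0],[-0.05,0,0,0.4,0,0,0],[-0.05,0,0,0.25,0,0,0],[-0.05,0,0,0.12,0,0,0],[-0.05,0,0,0,0,0,0]]' 20; python3 -m pendant '[[-0.5,0,0,0,0,0,0],[-0.9,0,0,0,0,0,0],[-0.9,0,0,0,0,0,0],[-0.9,0,0,0,0,0,0],[-0.9,0,0,0,0,0,0],[-0.9,0,0,0,0,0,0]]' 30
```

```text
t: 23.22
position: [0.5182, -0.2528, 0.043]
orientation: [0.732, 0.681, -0.001, -0.001]
wrist_force: [0.6, -0.1, -0.3]
gripper_width: 0.0406
grip_force: 0.0
t: 23.98
position: [0.5181, -0.2527, 0.0438]
orientation: [0.732, 0.681, -0.001, -0.001]
wrist_force: [-3.8, 1.8, 6.0]
gripper_width: 0.0131
grip_force: 29.2
```

```bash
python3 -m pendant '[[-0.9,0,0,-0.04,0,0,0],[-0.9,0,0,0,0,0,0]]' 30 | egrep 'force|pos'; python3 -m pendant '[[-0.9,-0.116,-0.088,0,0,0,0],[-0.9,-0.091,-0.114,0,0,0,0],[-0.9,0,0,0,0,0,0]]'
```

```text
position: [0.5178, -0.2525, 0.0442]
wrist_force: [3.6, -1.5, -17.9]
grip_force: 30.6
t: 24.6
position: [0.5045, -0.265, 0.0443]
orientation: [0.733, 0.681, -0.001, -0.001]
wrist_force: [1.0, -8.4, -20.7]
gripper_width: 0.0125
grip_force: 30.2
```

```bash
python3 -m pendant '[[-0.9,0,0,0.03,0,0,0],[-0.9,-0.06,-0.133,0,0,0,0],[-0.9,-0.025,-0.143,0,0,0,0],[-0.9,0.011,-0.145,0,0,0,0],[-0.9,0.046,-0.138,0,0,0,0],[-0.9,0,0,0,0,0,0]]'
```

```text
t: 25.35
position: [0.4703, -0.2642, 0.044]
orientation: [0.732, 0.681, -0.002, -0.001]
wrist_force: [-6.8, -6.9, -3.4]
gripper_width: 0.0122
grip_force: 31.8
```

```bash
python3 -m pendant '[[-0.9,0.079,-0.122,0,0,0,0],[-0.9,0.107,-0.099,0,0,0,0],[-0.9,0.128,-0.069,0,0,0,0],[-0.9,0.141,-0.035,0,0,0,0],[-0.9,0.145,0.001,0,0,0,0],[-0.9,0.141,0.037,0,0,0,0],[-0.9,0,0,0,0,0,0]]'
```

```text
t: 26.22
position: [0.4579, -0.217, 0.0439]
orientation: [0.732, 0.681, -0.001, -0.002]
wrist_force: [-3.0, 3.8, -0.4]
gripper_width: 0.013
grip_force: 32.0
```

```bash
python3 -m pendant '[[-0.9,0.127,0.07,0,0,0,0],[-0.9,0.106,0.1,0,0,0,0],[-0.9,0.078,0.123,0,0,0,0],[-0.9,0.045,0.138,0,0,0,0],[-0.9,0.01,0.145,0,0,0,0],[-0.9,-0.027,0.143,0,0,0,0],[-0.9,0,0,0,0,0,0]]'
python3 - <<'E'
from h import *
c=snap("w8");cv2.imwrite("pics/w8.png",c["img"][:,:,::-1])
E
```

```text
t: 27.1
position: [0.5032, -0.2025, 0.0439]
orientation: [0.732, 0.681, -0.002, 0.0]
wrist_force: [-2.9, -13.0, -2.8]
gripper_width: 0.0129
grip_force: 31.9
```

Run:
```python
from h import *
P=np.array([[.5178,-.2525],[.5045,-.265],[.4703,-.2642],[.4579,-.217],[.5032,-.2025]])
from scipy.optimize import least_squares as ls
r=ls(lambda c:np.hypot(*(P-c).T)-.035,[.4888,-.2335]);print(r.x,r.fun)
a=np.degrees(np.unwrap(np.arctan2(*(P-r.x).T[::-1])));print(a,a-a[0])
# remaining
tot=343.8;b=np.radians(np.linspace(a[-1],a[0]-tot,7));q=r.x+.035*np.c_[np.cos(b),np.sin(b)]
T=cur();d=np.diff(np.c_[np.vstack([P[-1],q[1:]]),np.zeros(7)],axis=0)@T[:3,:3]/.06;print(d.round(3).tolist(),q[-1])
```

```text
[ 0.4882 -0.2341] [-0.0002 -0.0001  0.     -0.0002 -0.    ]
[ -31.8675  -62.1918 -120.7441 -209.4371 -295.388 ] [   0.      -30.3242  -88.8766 -177.5696 -263.5205]
[[-0.063, 0.12, -0.0], [-0.09, 0.102, 0.0], [-0.111, 0.079, 0.0], [-0.126, 0.051, 0.0], [-0.134, 0.02, 0.0], [-0.135, -0.011, 0.0]] [ 0.5219 -0.2436]
```

```bash
python3 -m pendant '[[-0.9,-0.085,0.13,0,0,0,0],[-0.9,-0.09,0.102,0,0,0,0],[-0.9,-0.111,0.079,0,0,0,0],[-0.9,0,0,0,0,0,0],[-0.9,-0.126,0.051,0,0,0,0],[-0.9,0,0,0,0,0,0]]'
python3 - <<'E'
from h import *
c=snap("w9");p=cur()[:2,3]-[.4882,-.2341];print(np.hypot(*p),np.degrees(np.arctan2(p[1],p[0]))-360+31.87)
E
```

```text
t: 27.9
position: [0.5225, -0.2276, 0.0438]
orientation: [0.732, 0.681, -0.001, -0.001]
wrist_force: [-3.2, -2.4, 2.0]
gripper_width: 0.0125
grip_force: 32.4
0.03495588386654522 -317.27853250492853
```

```bash
python3 -m pendant '[[-0.9,-0.134,0.02,0,0,0,0],[-0.9,-0.135,-0.011,0,0,0,0],[-0.9,0,0,0,0,0,0],[-0.9,0,0,0,0,0,0]]'
python3 - <<'E'
from h import *
p=cur()[:2,3]-[.4882,-.2341];print(np.hypot(*p),np.degrees(np.arctan2(p[1],p[0]))-360+31.87)
E
python3 -m pendant '[[-0.6,0,0,0,0,0,0],[-0.3,0,0,0,0,0,0],[0,0,0,0,0,0,0],[0,0,0,0,0,0,0],[0,0,0,-0.2,0,0,0],[0,0,0,-0.5,0,0,0],[0,0,0,-0.7,0,0,0],[0,0,0,-0.7,0,0,0],[0,0,0,-0.2,0,0,0],[0,0,0,0,0,0,0]]' 20
python3 - <<'E'
from h import *
c=snap("w10");s=camera("scene")["img"][:,:,::-1].copy();np.save("pics/s10.npy",s)
o=np.zeros((600,800,3),np.uint8);a=crop(c["img"][:,:,::-1].copy(),180,0,150,110,4)[:440,:600]
o[:440,:600]=a;o[440:600,:]=0
b=crop(s,140,200,110,90,3);
o=np.zeros((600,800,3),np.uint8);a=crop(c["img"][:,:,::-1].copy(),200,0,115,150,4);o[:600,:460]=a;o[:270,465:795]=b
o[300:600,465:800]=cv2.resize(c["img"][:,:,::-1],(335,300));cv2.imwrite("pics/v10.png",o)
E
```

```text
t: 28.45
position: [0.5219, -0.2437, 0.0438]
orientation: [0.732, 0.681, -0.001, -0.0]
wrist_force: [1.4, -1.4, 3.6]
gripper_width: 0.0124
grip_force: 32.5
0.03500811341202992 -344.0627164888459
t: 29.7
position: [0.522, -0.2432, 0.1823]
orientation: [0.732, 0.681, -0.001, -0.001]
wrist_force: [-0.1, 0.2, -0.6]
gripper_width: 0.0427
grip_force: 0.0
```

View pics/v10.png

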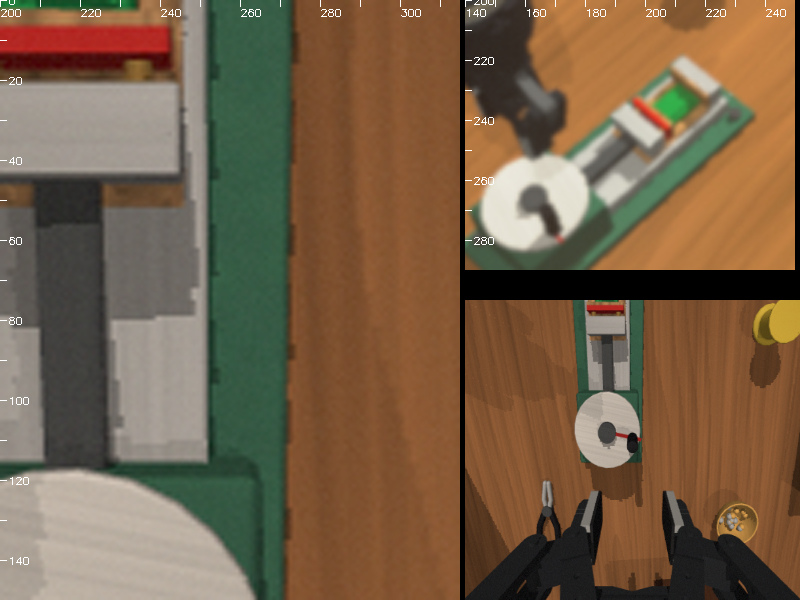

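The stone sits between the red pad and the fixed jaw. The pad-to-carriage gap (rows 17–20) has shrunk from about 8 mm to 3–4 mm, which agrees with the wheel angle of 344° (6.0 rad, about 4 mm of push-back). The arm is clear, so I'm handing in.

```bash
python3 -c "
from rig import finish_job;print(finish_job())"
```

```text
the job is handed in; nothing more can be done
None
```

I've handed the job in: the green stone is on the bed, and the wheel was turned 344° clockwise, so the sprung pad presses it against the fixed jaw, pushed back about 4 mm (worked out from wheel angle and images, not measured directly); no verdict came back.

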